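# Open the hold-down tabs along a curved strap pattern

## Task

Trace the curved reddish-brown strip with the fingertips, low over its row of brass dots, from the first dot by the buckle to the last one by the pointed end, so that they gently push each of the four blue tabs in turn right round off the strip to lie alongside it. Do not grip or lift anything or shift the board, leave the anvil, jar, tin and mallet alone, and finish with the hand clear.

Things in the scene. Friction and masses are not known exactly. Their poses are not given: they have to be found in the camera images.
- jig: Loose plywood board, 160 x 330 x 15 mm, about 0.7 kg, flat on the bench, carrying a fixed curved reddish-brown strip from a brass buckle (at -y) to a pointed end (at +y), and four blue swing tabs across it. Origin: centre of its underside; x across the board, roughly away from the robot, y along it, z up. The strip's centre line is an arc of radius 280 mm about board point x -260 mm, y 0: it bulges to +x.
- dot0 (a point): First brass dot, 10 mm in diameter, on the strip's centre line, 37 mm along the strip before the first tab (arc length -124 mm, counted along the centre line towards +y from the board's x axis). This point is on the strip's top, 19 mm above the bench; the strip is 24 mm wide, 4 mm thick. The buckle, 26 mm before this dot, reaches 21 mm above the bench.
- dot1 (a point): Brass dot, 10 mm in diameter, on the strip's centre line and top surface, 29 mm along the strip past the first tab (arc length -58 mm).
- dot2 (a point): Brass dot, 10 mm in diameter, on the strip's centre line and top surface, 29 mm along the strip past the second tab (arc length 0 mm).
- dot3 (a point): Brass dot, 10 mm in diameter, on the strip's centre line and top surface, 29 mm along the strip past the third tab (arc length 58 mm).
- dot4 (a point): Brass dot, 10 mm in diameter, on the strip's centre line and top surface, 29 mm along the strip past the fourth tab (arc length 116 mm), near the pointed end: the last dot. The strip goes on some 30 mm past it.
- pivot0 (a point): Top of the upright steel pin, 12 mm in diameter, on which the first tab turns; 34 mm above the bench, on the outer (+x) side of the strip, 28 mm from its centre line, at arc length -87 mm.
- tab0 (a joint): Swing of the first blue tab from the buckle, rad: 0 straight across the strip, 1.57 its stop, alongside the strip, pointing towards the pointed end; clear of the strip above 1.3. A level bar 45 mm long from its pin, 10 mm wide, 21 to 33 mm above the bench. Turns with about 1 N, stays where left. A fingertip run along the strip below its top, a little to the pin side of the centre line, opens it.
- pivot1 (a point): Top of the upright steel pin, 12 mm in diameter, on which the second tab turns; 34 mm above the bench, on the outer (+x) side of the strip, 28 mm from its centre line, at arc length -29 mm.
- tab1 (a joint): Swing of the second blue tab from the buckle, rad: 0 straight across the strip, 1.57 its stop, alongside the strip, pointing towards the pointed end; clear of the strip above 1.3. A level bar 45 mm long from its pin, 10 mm wide, 21 to 33 mm above the bench. Turns with about 1 N, stays where left. A fingertip run along the strip below its top, a little to the pin side of the centre line, opens it.
- pivot2 (a point): Top of the upright steel pin, 12 mm in diameter, on which the third tab turns; 34 mm above the bench, on the outer (+x) side of the strip, 28 mm from its centre line, at arc length 29 mm.
- tab2 (a joint): Swing of the third blue tab from the buckle, rad: 0 straight across the strip, 1.57 its stop, alongside the strip, pointing towards the pointed end; clear of the strip above 1.3. A level bar 45 mm long from its pin, 10 mm wide, 21 to 33 mm above the bench. Turns with about 1 N, stays where left. A fingertip run along the strip below its top, a little to the pin side of the centre line, opens it.
- pivot3 (a point): Top of the upright steel pin, 12 mm in diameter, on which the fourth tab turns; 34 mm above the bench, on the outer (+x) side of the strip, 28 mm from its centre line, at arc length 87 mm.
- tab3 (a joint): Swing of the fourth blue tab from the buckle, rad: 0 straight across the strip, 1.57 its stop, alongside the strip, pointing towards the pointed end; clear of the strip above 1.3. A level bar 45 mm long from its pin, 10 mm wide, 21 to 33 mm above the bench. Turns with about 1 N, stays where left. A fingertip run along the strip below its top, a little to the pin side of the centre line, opens it.
- anvil: Small steel rivet anvil, 32 mm in diameter and 28 mm high, standing loose on the board on the inner (-x) side of the strip. Origin: centre of its underside. Leave it alone.
- jar: Jar with a brass cap, 60 mm in diameter, 85 mm high, on the bench beside the board. Origin: centre of its underside. Leave it alone.
- tin: Green tin, 66 mm in diameter, 100 mm high, on the bench beside the board. Origin: centre of its underside. Leave it alone.
- mallet: Wooden mallet lying on the bench to the left of the board, 226 mm long, 90 mm across the head, 48 mm high. Origin: on the bench under its handle, near the middle; x runs along the handle to the head. Leave it alone.

How it is judged:
By the outcome, as a careful person would: the job done as asked, in the order asked, and still so for the second after the job is handed in, with the robot touching nothing.
It also fails if it takes over 43 s, if anything falls off the work surface, if the arm or the gripper's body presses on something with over 40 N, if the wrist force passes 120 N, or if a joint passes its speed limit or range.

## Robot

A 6-joint arm with a two-finger parallel gripper is mounted at the origin on the work surface. World frame = base frame: x ahead of the robot, y to its left, z up, the work surface at z = 0. Lengths are in m, angles in degrees, forces in N, time in s.
With the tool pointing down it reaches from about 0.4 to 0.825 m from the base axis. Payload 7 kg.
Tool frame: the origin (TCP) lies on the centre line of the jaws, within the pads' length; the fingertips stand 11 mm ahead of it and the grasp point (between the pads) lies 8 mm behind it; z points along the fingers, y is the line along which they close (so a half turn about z gives the same grasp; the last joint's range is limited). The gripper opens to 88 mm and grips with 3 to 60 N. Pads are 19 mm wide; open, the fingers measure 130 mm over their backs; the gripper's body (78 mm by 193 mm) begins 47 mm behind the grasp point.
Start: joints at [-51.102, 20.546, 0.682, 0, -70.136, -16.507], TCP at [0.257, -0.624, 0.238] pointing down, gripper open.
Joint ranges: [-176.03, 176.03], [-82.01, 121.73], [-58.28, 71.71], [-173.87, 95.51], [-174.79, -0.11], [-173.66, 173.66]. Speed limits (degrees/s): [136.94, 136.94, 172.46, 180, 180, 180].

## Interface

Orientations are given as [roll, pitch, yaw] about the fixed x, y, z axes, in that order (R = Rz(yaw) Ry(pitch) Rx(roll)).
In Python, from plant import r, capture, camera_model, job gives the robot as it stands.
- The arm moves only by the tool drive_tool, never from a script. Its argument "increments" is a list that holds one entry, the list of rows, each a list of 5 numbers: the gripper's target within -1 to 1 (fully open at 1, half-way at 0, shut at -1), then the shift along the tool's x, y, z scaled (see below), then the turn about the tool's z scaled (see below). In form: [[[gripper, tx, ty, tz, roll], ...]]. A call has 1 to 5 rows; each row is the pose to reach, as a shift and turn from the pose commanded when the call began, along the tool's axes at that moment, turning the shorter way round; what a row does not reach only later rows make up. The controller multiplies each number of a shift by 120 mm and each number of a turn by 360 degrees. A row lasts 1/8 s, in which the tool goes at most 62.5 mm and 10.7 degrees, less where a joint would pass 70% of its speed; a pose out of reach is approached as far as the arm can. A call with a number of a shift or a turn outside -1 to 1 is refused whole. A call with a gripper value outside its range is refused whole. The fingers move at their own pace and stop on an object; "squeeze" is the grip in N (left out, the last holds). Time passes only in rows, so rows that repeat a pose let the fingers close. It gives the time, the measured TCP pose, the force, the opening and the grip force at its end, in the units of the state.
- r.get_state(): the state, without advancing time (a new reading comes with each control period).
- capture(name): name is "scene" or "top" or "wrist"; returns the picture (420x560x3 uint8, red, green, blue); there is no depth.
- camera_model(name): a dict with "camera_matrix" (3x3 intrinsics, pixels), "rvec" (rotation vector, rad) and "tvec" (3), from world to camera coordinates, as OpenCV has them. Camera axes: x right, y down, z forward; pixel columns grow to the right and rows downward; lengths in m; the calibration is good to about 2 mm. A picture is of the moment at which its call begins: read the wrist's pose just before it. camera_model takes no time and is no camera call; for the wrist camera it gives the pose at the moment of the call.
- job.close_job(): hands the job in; it is judged then, once.
The state is a dict: "time_s": time; "joints": joint angles; "qd": joint speeds; "joint_torque": joint torques, N m; "tcp_pos": TCP position; "eef_rot": TCP orientation; "contact_force": force on the tool from outside, world axes, zero at the start; "moment": the same for the moment, N m; "gripper_width": finger opening in m; "gripper_force": force on a finger pad.
Only numpy, scipy, OpenCV 4.12 (cv2) and the standard library are available. Lean on these libraries where they do the work, as an engineer would, in place of code of your own. Each camera call takes 0.05 s, during which the arm holds its last target. There are 200 camera calls.

## Working session

There is one attempt and no reset: what is moved stays moved. The work goes in short steps, Python scripts to look and compute and a tool call to move; the robot and the scene stay as the last step left them, time stands still between calls to the robot, and variables do not carry over. Pictures are saved under pics/ and viewed, at most 10 in all, crops included, and the job is handed in when it is done.

Besides the shell and the picture viewer there is one more tool, called after "Request:" as name(argument=value, ...), one argument or row to a line, values as JSON. drive_tool: Moves the arm, as the interface text tells. Its arguments: {"type":"object","properties":{"increments":{"type":"array"},"squeeze":{"type":"number"}},"required":["increments"]}

```bash
mkdir -p pics
python3 - <<'E'
from plant import r,capture,camera_model,job
import cv2
for n in("top","scene"):
    im=capture(n); cv2.imwrite(f"pics/{n}0.png",cv2.resize(im[:,:,::-1],(800,600),interpolation=cv2.INTER_CUBIC)); cv2.imwrite(f"pics/{n}raw.png",im[:,:,::-1])
s=r.get_state(); print(s)
E
```

```text
{'time_s': 0.1, 'joints': array([-5.11018755e+01,  2.05885094e+01,  6.38365102e-01, -1.74383336e-02,
       -7.01383355e+01, -1.65061832e+01]), 'qd': array([-0.08496343, -0.08267347,  0.22296302, -0.02898238, -0.03287205,
        0.06623109]), 'joint_torque': array([-1.43230507e-03, -5.84162557e+01,  2.93747842e+01,  7.01533914e+00,
        1.01850060e-02, -6.09446693e-05]), 'tcp_pos': array([ 0.25692791, -0.62371262,  0.23669903]), 'eef_rot': array([ 1.79910508e+02, -9.42266922e-03, -1.57613989e+02]), 'contact_force': array([-0.34839863,  0.40121906,  0.69610234]), 'moment': array([ 0.02081675, -0.00389315, -0.01442968]), 'gripper_force': 0.0, 'gripper_width': 0.08772912800861919}
```

View pics/top0.png

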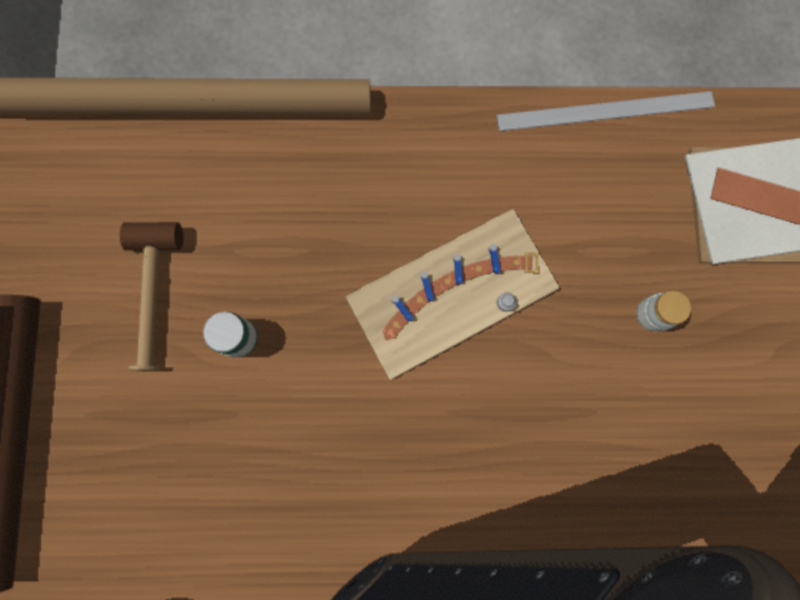

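View pics/scene0.png

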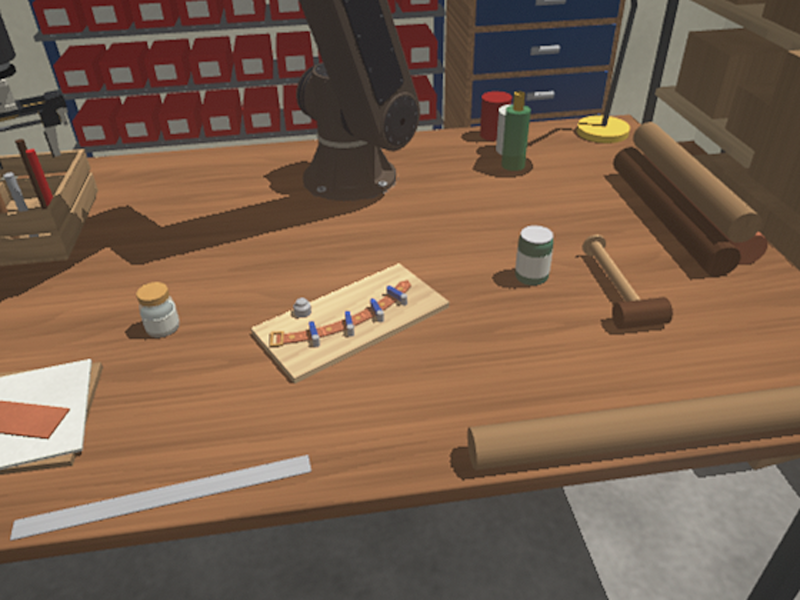

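The top view shows the board with corners near (515,210), (559,289), (390,378) and (346,297), the buckle at (532,263) and the tip at (388,335). The anvil is at (507,301), the jar at (665,311) and the tin at (230,334).

```bash
cat > h.py <<'E'
import numpy as np,cv2
from scipy.optimize import least_squares
def pix2w(m,uv,z):
    K=np.array(m["camera_matrix"]);R=cv2.Rodrigues(np.array(m["rvec"],float))[0];t=np.array(m["tvec"],float).ravel()
    d=R.T@np.linalg.inv(K)@np.array([uv[0],uv[1],1.]);c=-R.T@t
    return c+d*(z-c[2])/d[2]
def bp(s,off=0): # board point at arc length s, radial offset
    a=s/.280; return np.array([-.260+(.280+off)*np.cos(a),(.280+off)*np.sin(a)])
def b2w(p,P):
    c,s=np.cos(p[2]),np.sin(p[2]); P=np.atleast_2d(P); return P@np.array([[c,s],[-s,c]])+p[:2]
def fit(W,B,p0):
    r=least_squares(lambda p:(b2w(p,B)-W).ravel(),p0); return r.x,np.round(1000*r.fun.reshape(-1,2),1)
E
python3 - <<'E'
from plant import r,capture,camera_model,job
from h import *
m=camera_model("top")
c=[(515,210),(559,289),(390,378),(346,297)]
f=lambda u,z:pix2w(m,((u[0]+.5)*.7-.5,(u[1]+.5)*.7-.5),z)
W=np.array([f(u,.015)[:2] for u in c]);B=np.array([(.08,-.165),(-.08,-.165),(-.08,.165),(.08,.165)])
p,e=fit(W,B,[.6,0,.4]);print(W,p,np.degrees(p[2]),e)
for s in(-124,-58,0,58,116):print(s,b2w(p,bp(s/1000)))
for n,u,z in(("anvil",(507,299),.028),("jar",(674,307),.085),("tin",(226,333),.1)):print(n,f(u,z))
im=cv2.imread("pics/topraw.png")[140:270,235:400];cv2.imwrite("pics/crop.png",cv2.resize(im,(760,600),interpolation=cv2.INTER_CUBIC))
w=camera_model("wrist");R=cv2.Rodrigues(np.array(w["rvec"],float))[0];print(w["camera_matrix"],R,-R.T@np.array(w["tvec"]).ravel())
E
```

```text
[[ 0.70556457 -0.15608045]
 [ 0.56520663 -0.2264129 ]
 [ 0.41535855  0.06268748]
 [ 0.55187679  0.13694162]] [ 0.55950164 -0.04571606  0.48075835] 27.545424662335535 [[ 1.2  1.1]
 [-0.3 -2.6]
 [-3.1  0.9]
 [ 2.3  0.6]]
-124 [[ 0.60877299 -0.1553437 ]]
-58 [[ 0.59855814 -0.09029353]]
0 [[ 0.57723453 -0.03646703]]
58 [[0.54529655 0.01182328]]
116 [[0.50410971 0.05251276]]
anvil [ 0.54579585 -0.13412042  0.028     ]
jar [ 0.52275034 -0.38927404  0.085     ]
tin [0.48124952 0.31464016 0.1       ]
[[356.29490586   0.         277.40404858]
 [  0.         356.29490586 202.48421663]
 [  0.           0.           1.        ]] [[-0.38110708  0.92452983  0.00140949]
 [ 0.88696699  0.36519203  0.28270893]
 [ 0.2608581   0.10899255 -0.95920471]] [ 0.18626999 -0.65394713  0.38331526]
```

```bash
cat >> h.py <<'E'
def go(st,p,s,z,off=.005):
    "tool-frame increments (scaled) from measured pose to strip station s"
    T=np.append(b2w(p,bp(s,off))[0],z);y=np.radians(st["eef_rot"][2])
    d=T-st["tcp_pos"];tx=np.array([np.cos(y),np.sin(y)]);ty=np.array([np.sin(y),-np.cos(y)])
    yaw=180+np.degrees(p[2]+s/.28);dy=(yaw-np.degrees(y)+180)%360-180
    return np.round([d[:2]@tx/.12,d[:2]@ty/.12,-d[2]/.12,-dy/360],4),np.round(dy,2)
E
python3 - <<'E'
from plant import r
from h import *
print(go(r.get_state(),[.5595,-.0457,.4808],-.124,.24))
E
```

```text
(array([-4.2367,  2.478 , -0.0275,  0.0561]), np.float64(-20.21))
```

Request:
drive_tool(
  increments=[
    [[-1, -0.25, 0.15, 0, 0], [-1, -0.5, 0.3, 0, 0], [-1, -0.75, 0.45, 0, 0], [-1, -1, 0.6, 0, 0]],
  ],
)

```text
time_s: 0.6
tcp_pos: [0.341, -0.5107, 0.2371]
eef_rot: [180.0, -0.0, -157.6]
contact_force: [1.2, -0.1, 0.1]
gripper_width: 0.053
gripper_force: 0.0
```

Request:
drive_tool(
  increments=[
    [[-1, -0.25, 0.15, 0, 0], [-1, -0.5, 0.3, 0, 0], [-1, -0.75, 0.45, 0, 0], [-1, -1, 0.6, 0, 0]],
  ],
)

```text
time_s: 1.1
tcp_pos: [0.4246, -0.3984, 0.2372]
eef_rot: [180.0, -0.0, -157.6]
contact_force: [-0.1, 0.0, -0.8]
gripper_width: 0.0135
gripper_force: 0.0
```

Request:
drive_tool(
  increments=[
    [[-1, -0.25, 0.15, 0, 0], [-1, -0.5, 0.3, 0, 0], [-1, -0.75, 0.45, 0, 0], [-1, -1, 0.6, 0, 0]],
  ],
)

```text
time_s: 1.6
tcp_pos: [0.5081, -0.2861, 0.2372]
eef_rot: [180.0, -0.0, -157.6]
contact_force: [0.5, -0.7, -0.6]
gripper_width: 0.0003
gripper_force: 0.0
```

Request:
drive_tool(
  increments=[
    [[-1, -0.25, 0.15, 0, 0.01], [-1, -0.5, 0.3, 0, 0.025], [-1, -0.75, 0.45, 0, 0.04], [-1, -1, 0.6, 0, 0.056], [-1, -1, 0.6, 0, 0.056]],
  ],
)

```text
time_s: 2.22
tcp_pos: [0.5921, -0.1732, 0.2368]
eef_rot: [180.0, -0.1, -177.7]
contact_force: [0.0, 0.4, -0.4]
gripper_width: 0.0004
gripper_force: 0.0
```

Run:
```python
from plant import r,capture,camera_model
from h import *
import json
s=r.get_state();m=camera_model("wrist");im=capture("wrist")
json.dump({k:np.array(v).tolist() for k,v in m.items()},open("w.json","w"))
print(s["time_s"],s["tcp_pos"],s["eef_rot"],s["gripper_width"],go(s,[.5595,-.0457,.4808],-.124,.24))
cv2.imwrite("pics/w1.png",cv2.resize(im[:,:,::-1],(800,600),interpolation=cv2.INTER_CUBIC))
```

```text
2.225 [ 0.59210358 -0.17321268  0.23677706] [ 1.79985684e+02 -5.47530447e-02 -1.77680171e+02] 0.00036457570861682886 (array([-0.1865,  0.1432, -0.0269,  0.0004]), np.float64(-0.15))
```

View pics/w1.png

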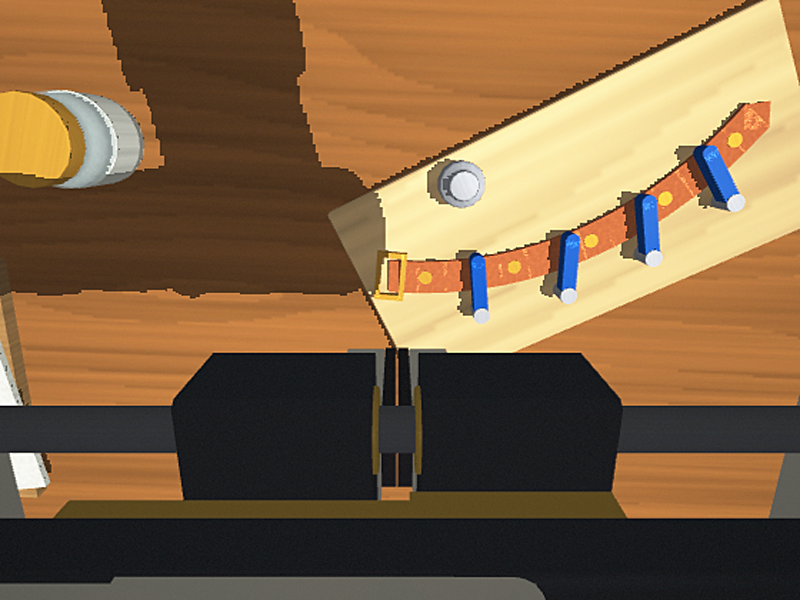

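The wrist view shows the dots at (425,278), (514,267), (591,241), (665,198) and (735,140). The pin tops are at (481,315), (568,295), (653,258) and (736,202), and all the tabs are still across the strip.

Run:
```python
from plant import r
from h import *
import json
m=json.load(open("w.json"))
f=lambda u,z:pix2w(m,((u[0]+.5)*.7-.5,(u[1]+.5)*.7-.5),z)[:2]
D=[(425,278),(514,267),(591,241),(665,198),(735,140)];P=[(481,315),(568,295),(653,258),(736,202)]
W=np.array([f(u,.019) for u in D]+[f(u,.034) for u in P])
B=np.array([bp(s/1e3) for s in(-124,-58,0,58,116)]+[bp(s/1e3,.028) for s in(-87,-29,29,87)])
p,e=fit(W,B,[.56,-.046,.48]);print(p,np.degrees(p[2]),e)
s=r.get_state()
print(go(s,p,-.124,.036))
```

```text
[ 0.56218754 -0.04304067  0.48894764] 28.01463643201952 [[-0.7 -0.2]
 [-0.4 -0.3]
 [-0.5 -0.4]
 [ 0.  -0.2]
 [-0.3 -0.5]
 [ 0.6  0.3]
 [ 0.6  0.4]
 [ 0.2  0.7]
 [ 0.4  0.2]]
(array([-2.2440e-01,  1.7500e-01,  1.6738e+00, -8.0000e-04]), np.float64(0.28))
```

Request:
drive_tool(
  increments=[
    [[-1, -0.12, 0.09, 0.2, 0], [-1, -0.224, 0.175, 0.5, -0.001], [-1, -0.224, 0.175, 0.8, -0.001], [-1, -0.224, 0.175, 1, -0.001], [-1, -0.224, 0.175, 1, -0.001]],
  ],
)

```text
time_s: 2.9
tcp_pos: [0.6153, -0.1537, 0.1155]
eef_rot: [180.0, -0.3, -177.4]
contact_force: [-0.1, 0.1, 0.1]
gripper_width: 0.0005
gripper_force: 0.0
```

Request:
drive_tool(
  increments=[
    [[-1, 0, 0, 0.15, 0], [-1, 0, 0, 0.3, 0], [-1, 0, 0, 0.4, 0], [-1, 0, 0, 0.45, 0], [-1, 0, 0, 0.45, 0]],
  ],
)

```text
time_s: 3.52
tcp_pos: [0.6171, -0.1529, 0.0631]
eef_rot: [-180.0, -0.0, -177.4]
contact_force: [1.0, -0.7, -0.3]
gripper_width: 0.0008
gripper_force: 0.0
```

Run:
```python
from plant import r,capture,camera_model
from h import *
s=r.get_state();m=camera_model("wrist");im=capture("wrist")
p=[.56219,-.04304,.48895]
print(s["time_s"],s["tcp_pos"],s["eef_rot"],go(s,p,-.124,.036))
cv2.imwrite("pics/w2.png",cv2.resize(im[:,:,::-1],(800,600),interpolation=cv2.INTER_CUBIC))
K=np.array(m["camera_matrix"])
for q in[np.append(b2w(p,bp(a/1e3))[0],.019) for a in(-124,-58,0)]+[np.append(b2w(p,bp(a/1e3,.028))[0],.034) for a in(-87,-29)]:
    print(np.round((cv2.projectPoints(q,np.array(m["rvec"]),np.array(m["tvec"]),K,None)[0].ravel()+.5)/.7-.5))
```

```text
3.525 [ 0.61709831 -0.15292735  0.06310581] [-1.79995990e+02 -4.56419655e-02 -1.77400895e+02] (array([-2.500e-03,  7.400e-03,  2.259e-01, -1.000e-04]), np.float64(0.04))
[401. 327.]
[566. 309.]
[713. 261.]
[506. 402.]
[673. 367.]
```

View pics/w2.png

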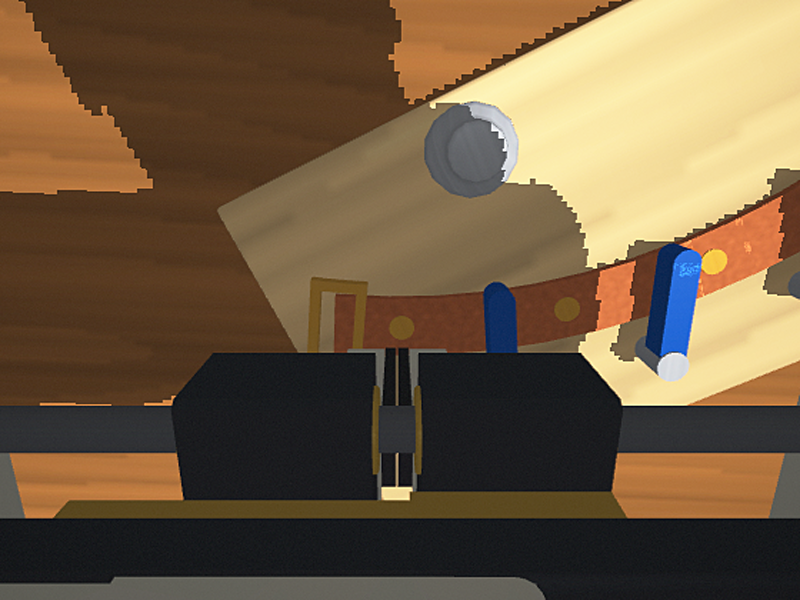

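Predicted dots match the picture: dot0 at (401,327) and dot1 at (567,309). So I'll descend onto dot0 and start the arc.

Request:
drive_tool(
  increments=[
    [[-1, -0.002, 0.007, 0.08, 0], [-1, -0.002, 0.007, 0.16, 0], [-1, -0.002, 0.007, 0.22, 0], [-1, -0.002, 0.007, 0.234, 0], [-1, -0.002, 0.007, 0.234, 0]],
  ],
)

```text
time_s: 4.2
tcp_pos: [0.6174, -0.1521, 0.0353]
eef_rot: [-180.0, -0.0, -177.4]
contact_force: [-0.2, 0.4, 0.4]
gripper_width: 0.0007
gripper_force: 0.0
```

Request:
drive_tool(
  increments=[
    [[-1, 0.001, 0.081, 0, -0.0055], [-1, 0.006, 0.163, 0, -0.011], [-1, 0.0125, 0.244, 0, -0.0164], [-1, 0.022, 0.325, 0, -0.0218], [-1, 0.035, 0.405, 0, -0.0273]],
  ],
)

```text
time_s: 4.82
tcp_pos: [0.6109, -0.1028, 0.0355]
eef_rot: [180.0, 0.0, -167.4]
contact_force: [-1.2, -0.3, -0.1]
gripper_width: 0.0004
gripper_force: 0.3
```

Run:
```python
from plant import r,capture
from h import *
s=r.get_state();im=capture("wrist")
p=[.56219,-.04304,.48895]
print(s["time_s"],s["tcp_pos"],s["eef_rot"],s["contact_force"],go(s,p,-.076,.035))
cv2.imwrite("pics/w3.png",cv2.resize(im[:,:,::-1],(800,600),interpolation=cv2.INTER_CUBIC))
```

```text
4.825 [ 0.61092772 -0.10283563  0.03552606] [ 1.79993720e+02  6.09453136e-03 -1.67434152e+02] [-1.17617546 -0.25896005 -0.12970962] (array([ 0.0014, -0.0067,  0.0044,  0.0003]), np.float64(-0.1))
```

View pics/w3.png

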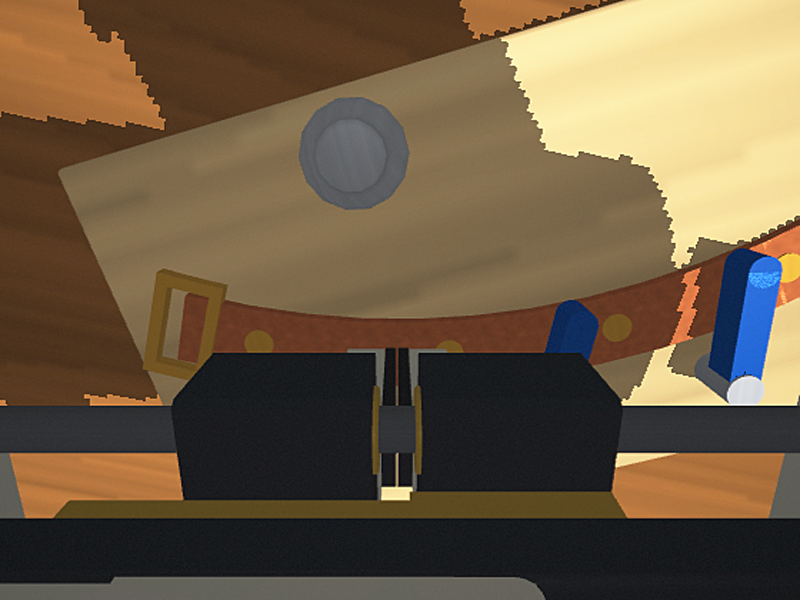

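The board hasn't moved: the buckle is at (185,325), dot1 at (450,347), and the second tab is still across the strip at (573,325). I'll carry on along the arc.

Request:
drive_tool(
  increments=[
    [[-1, 0.002, 0.081, 0.004, -0.0055], [-1, 0.007, 0.162, 0.004, -0.011], [-1, 0.0135, 0.243, 0.004, -0.0164], [-1, 0.023, 0.323, 0.004, -0.0218], [-1, 0.036, 0.403, 0.004, -0.0272]],
  ],
)

```text
time_s: 5.5
tcp_pos: [0.5961, -0.0569, 0.035]
eef_rot: [-180.0, -0.0, -157.7]
contact_force: [0.4, -1.9, -0.8]
gripper_width: 0.0003
gripper_force: 0.5
```

Run:
```python
from plant import r,capture
from h import *
s=r.get_state();im=capture("wrist");im2=capture("scene")
p=[.56219,-.04304,.48895]
print(s["time_s"],s["tcp_pos"],s["eef_rot"],s["contact_force"],go(s,p,-.028,.035))
cv2.imwrite("pics/w4.png",np.hstack([cv2.resize(im[:,:,::-1],(400,300),interpolation=cv2.INTER_AREA),cv2.resize(im2[170:275,165:325,::-1],(400,300),interpolation=cv2.INTER_CUBIC)]))
```

```text
5.5 [ 0.59610805 -0.05694902  0.03499961] [-1.79997326e+02 -1.34403877e-02 -1.57659217e+02] [ 0.36824339 -1.92976364 -0.81345407] (array([-0.0016, -0.0019, -0.    ,  0.0002]), np.float64(-0.06))
```

View pics/w4.png

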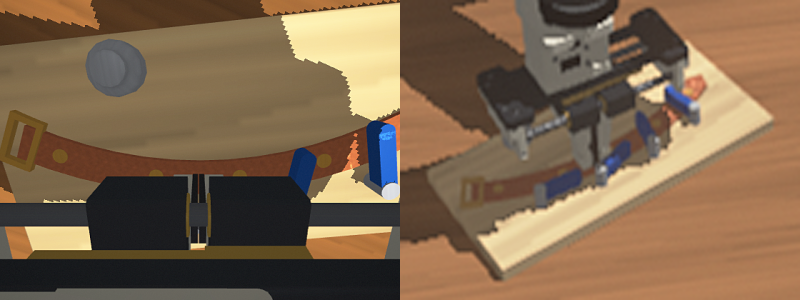

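The scene crop shows the first tab lying alongside the strip near (555,188) and the second turning ahead of the fingers near (610,160). It's working, so I'll continue.

Request:
drive_tool(
  increments=[
    [[-1, 0, 0.08, 0, -0.0055], [-1, 0.004, 0.161, 0, -0.011], [-1, 0.011, 0.242, 0, -0.0164], [-1, 0.021, 0.323, 0, -0.0218], [-1, 0.033, 0.403, 0, -0.0272]],
  ],
)

```text
time_s: 6.22
tcp_pos: [0.5744, -0.0136, 0.0352]
eef_rot: [-180.0, 0.0, -147.8]
contact_force: [0.7, -2.8, -0.4]
gripper_width: 0.0007
gripper_force: 1.1
```

Run:
```python
from plant import r
from h import *
s=r.get_state();print(s["contact_force"],s["tcp_pos"],go(s,[.56219,-.04304,.48895],.020,.035))
```

```text
[ 0.69608724 -2.7520846  -0.39637186] [ 0.57444768 -0.01363983  0.03517937] (array([0.0029, 0.0014, 0.0015, 0.0001]), np.float64(-0.04))
```

Request:
drive_tool(
  increments=[
    [[-1, 0.003, 0.082, 0, -0.0055], [-1, 0.008, 0.163, 0, -0.011], [-1, 0.015, 0.244, 0, -0.0164], [-1, 0.025, 0.325, 0, -0.0218], [-1, 0.037, 0.405, 0, -0.0272]],
  ],
)

```text
time_s: 6.85
tcp_pos: [0.5446, 0.0253, 0.035]
eef_rot: [180.0, 0.0, -138.1]
contact_force: [-0.0, 0.6, 0.4]
gripper_width: -0.0
gripper_force: 0.0
```

Run:
```python
from plant import r
from h import *
s=r.get_state();print(s["contact_force"],s["tcp_pos"],go(s,[.56219,-.04304,.48895],.068,.035))
```

```text
[-0.03954458  0.62539536  0.39281364] [0.54458786 0.02531741 0.03502214] (array([-0.0004, -0.0008,  0.0002, -0.    ]), np.float64(0.0))
```

Request:
drive_tool(
  increments=[
    [[-1, 0.001, 0.082, 0, -0.0055], [-1, 0.005, 0.163, 0, -0.011], [-1, 0.0125, 0.244, 0, -0.0164], [-1, 0.023, 0.33, 0, -0.022], [-1, 0.036, 0.42, 0, -0.028]],
  ],
)

```text
time_s: 7.48
tcp_pos: [0.5076, 0.0599, 0.035]
eef_rot: [180.0, 0.0, -128.0]
contact_force: [-0.4, 0.1, -0.3]
gripper_width: 0.0002
gripper_force: 0.0
```

Request:
drive_tool(
  increments=[
    [[-1, 0, 0, 0, 0], [-1, 0, 0, -0.2, 0], [-1, 0, 0, -0.5, 0], [-1, 0, 0, -0.9, 0], [-1, 0, 0, -1, 0]],
  ],
)

```text
time_s: 8.1
tcp_pos: [0.5099, 0.06, 0.1583]
eef_rot: [-179.8, 0.3, -128.1]
contact_force: [-0.3, -0.2, -0.5]
gripper_width: 0.0002
gripper_force: 0.0
```

Request:
drive_tool(
  increments=[
    [[-1, 0.2, -0.1, -0.2, 0], [-1, 0.4, -0.3, -0.5, 0], [-1, 0.6, -0.5, -0.8, 0], [-1, 0.8, -0.6, -0.9, 0], [-1, 0.8, -0.6, -0.9, 0]],
  ],
)

```text
time_s: 8.72
tcp_pos: [0.5056, -0.0619, 0.2636]
eef_rot: [-180.0, 0.1, -128.3]
contact_force: [-0.6, -0.1, -0.5]
gripper_width: 0.0002
gripper_force: 0.0
```

Run:
```python
from plant import r,capture
from h import *
im=capture("wrist");im2=capture("scene");s=r.get_state();print(s["time_s"],s["tcp_pos"],s["contact_force"])
cv2.imwrite("pics/w5.png",np.hstack([cv2.resize(im[:,:,::-1],(400,300),interpolation=cv2.INTER_AREA),cv2.resize(im2[170:275,165:325,::-1],(400,300),interpolation=cv2.INTER_CUBIC)]))
```

```text
8.825 [ 0.50523975 -0.06064487  0.26228566] [-1.27737518  0.29663839 -0.91439586]
```

View pics/w5.png

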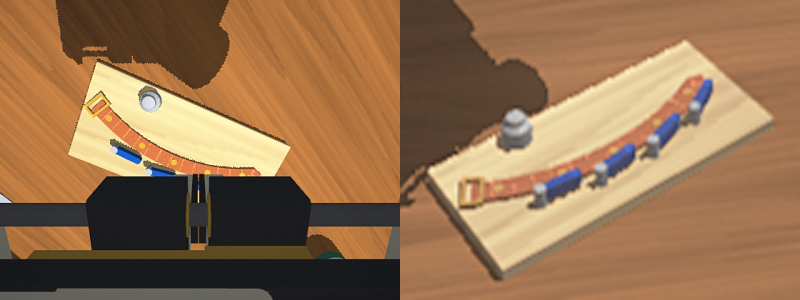

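All four tabs lie alongside the strip (scene crop near (560,187), (617,160), (662,130) and (703,97)). The board and anvil haven't moved, and the hand is clear.

```bash
python3 -c "
from plant import job
print(job.close_job())"
```

```text
the job is handed in; nothing more can be done
None
```

The job is handed in: the strip was traced from the first dot to the last, all four blue tabs lie alongside it, no shift of the board or anvil shows in the last picture, and the hand finished clear at about 9 s.

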